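Measure the tagged mussel on the measuring board

TASK

Measure the length of the mussel with the orange tag on the measuring board: draw the blue cursor back, lay the mussel on the board lengthwise along the scale, flat with its tag up and one end against the metal head stop, then gently slide the cursor up until it just touches the other end of the shell. Leave cursor and mussel like that for the reading, and leave the other two mussels where they lie in the tray.

Things in the scene. Friction and masses are not known exactly. Their poses are not given: they have to be found in the camera images.
- board: Measuring board on the bench, left or right in front of the robot: ivory slab 130 (x) x 340 (y) mm, fixed, origin under its centre. Its flat top surface is 17 mm above the bench. Steel scale strip along the -x edge. At its -y end stands the head stop: an aluminium plate 116 mm wide, 10 mm thick, 45 mm high. The cursor slides along y.
- stop_face (a point): Point on the inner face of the board's head stop, midway across the board, on the board's top surface (17 mm above the bench). z up; y along the track, away from the stop over the board towards the cursor; x across the board. The board ends 320 mm ahead along +y.
- cursor (a joint): Blue cursor: value = gap in m between its front face (a plate 104 mm wide, 6 mm thick, up to 45 mm above the board) and the head stop's inner face; 0 closed, 0.2 fully open, growing along stop_face +y. Starts nearly closed, below 0.055. Slides with about 2 N of friction plus a drag of 4 N per m/s and stays where it is left.
- cursor_grip (a point): Centre of the magenta grip on the cursor's blue sled: block 26 mm across the track (x), 20 mm along it (y), 36 mm high; axes as stop_face. It is 46 mm behind the front face (joint value + 0.046 from stop_face), 29 mm above the board's top. Grip top 18 mm above it, sled top 18 mm below. 30 mm free between front plate and grip; sides free. Sled 112 x 66 mm.
- mussel_orange_mid (a point): Mussel to measure: blue-black closed shell, round orange tag (13 mm) on top, 80 mm long, 40 wide, 30 thick, about 35 g, lying flat in the tray. The point is its centre (mid-length, mid-width, 15 mm up). x along its length (paler narrow beak at -x), y across, z up through the tag. Full width from 10 mm before to 12 mm past the centre; narrow rounded ends.
- mussel_green_mid (a point): Another mussel, green tag, 72 x 36 x 27 mm; centre, axes as above. In the tray; stays there.
- mussel_white_mid (a point): Another mussel, white tag, 64 x 32 x 24 mm; centre, axes as above. In the tray; stays there.
- tray: Pale blue sorting tray, 210 (x) x 330 (y) mm, walls 22 mm high, floor and walls 4 mm thick, fixed to the bench. Origin under its centre, on the bench; z up. The three mussels lie on its floor in a row along its y axis, one near its middle and one about 85 mm to each side, in any order, each with its length within about 20 degrees of the tray's x axis.

How it is judged (in metres and radians):
On the way, in this order (a step that is already met when the one before it is completed fails the run):
1. the cursor is drawn back far enough to let the mussel in (value of joint cursor above 0.081 m), for 0.2 s.
2. the orange-tagged mussel lies on the board between head stop and cursor (x of mussel_orange_mid in the frame of stop_face between -0.04 and 0.04 m and y of mussel_orange_mid in the frame of stop_face between 0.03 and 0.16 m and z of mussel_orange_mid in the frame of stop_face between 0.008 and 0.02 m), for 0.2 s.
At the end, for the whole second after the job is handed in: The orange-tagged mussel lies flat on the board, tag up, along the track within 10 degrees and within 35 mm of the centre line, its end within 2 mm of the head stop; the cursor stands at 77.5 to 82 mm, touching or all but touching the shell; both are at rest (y of mussel_orange_mid in the frame of stop_face between 0.0375 and 0.042 m and x of mussel_orange_mid in the frame of stop_face between -0.035 and 0.035 m and z of mussel_orange_mid in the frame of stop_face between 0.01 and 0.019 m and angle between mussel_orange_mid's own z axis and vertical below 0.2 rad and angle between the x axis of mussel_orange_mid and the y axis of stop_face, either way round below 0.17 rad and value of joint cursor between 0.0775 and 0.082 m and velocity of joint cursor between -0.005 and 0.005 m/s and linear speed of mussel_orange below 0.01 m/s).
It fails at once if the shell is squeezed between cursor and head stop with more than 30 N (contact force between cursor and mussel_orange above 30 N).
It fails at once if another mussel is moved by more than 30 mm (distance of any of mussel_green_mid, mussel_white_mid from where it was at the start of the episode above 0.03 m).
It also fails if it takes over 69 s, if anything falls off the work surface, if the arm or the gripper's body presses on something with over 40 N, if the wrist force passes 120 N, or if a joint passes its speed limit or range.

ROBOT

A 6-joint arm with a two-finger parallel gripper is mounted at the origin on the work surface. World frame = base frame: x ahead of the robot, y to its left, z up, the work surface at z = 0. Lengths are in mm, angles in rad, forces in N, time in s.
With the tool pointing down it reaches from about 275 to 750 mm from the base axis. Payload 10.2 kg.
Tool frame: the origin (TCP) lies between the finger pads; the fingertips stand ctrl.tips_ahead ahead of it and the grasp point (between the pads) lies 8 mm behind it (ctrl.tips_ahead is the distance from the TCP to the fingertips, in mm); z points along the fingers, y is the direction in which the jaws open and shut (so a half turn about z gives the same grasp; the last joint's range is limited). The gripper opens to 85 mm and grips with 20 to 120 N. Pads are 22 mm wide; open, the fingers measure 114 mm over their backs; the gripper's body (76 mm by 85 mm) begins 54 mm behind the grasp point. The pads swing forward as they close: fully open they stand 13 mm farther back than shut.
Start: joints at [1.086, 0.313, 1.498, -0, 1.331, -0.223], TCP at [135.893, 507.114, 242.294] pointing down, gripper open.
Joint ranges: [-2.94, 2.94], [-0.97, 2.17], [0.19, 2.56], [-1.23, 4.37], [0.02, 3.11], [-2.88, 2.88]. Speed limits (rad/s): [2.39, 2.39, 3.01, 3.14, 3.14, 3.14].

INTERFACE

Orientations are given as a unit quaternion [w, x, y, z].
In Python, from rig import ctrl gives the robot as it stands. The module is installed in compiled form; this text tells all that it offers.
- The arm moves only by the tool move_arm, never from a script. Its argument "motion" is a list of rows, each an object with "offset": the shift along the tool's x, y, z in m, a list of three; "angular": the turn, a rotation vector about the tool's x, y, z in degrees, a list of three; "jaw": the finger opening in m, from 0 to 0.0854. In form: [{"offset": [tx, ty, tz], "angular": [ax, ay, az], "jaw": jaw}, ...]. A call has 1 to 5 rows; each row is the pose to reach, as a shift and turn from the pose commanded when the call began, along the tool's axes at that moment; what a row does not reach only later rows make up. A row lasts 1/8 s, in which the tool goes at most 62.5 mm and 10.7 degrees, less where a joint would pass 70% of its speed; a pose out of reach is approached as far as the arm can. A call with a gripper value outside its range is refused whole. The fingers move at their own pace and stop on an object; "squeeze" is the grip in N (left out, the last holds). Time passes only in rows, so rows that repeat a pose let the fingers close. It gives the time, the measured TCP pose, the force and the opening at its end, in the units of the state.
- ctrl.sense(): the state, without advancing time (a new reading comes with each control period).
- ctrl.capture(name): name is "side" or "top"; returns a dict with "img" (400x640x3 uint8, red, green, blue), "intrinsics" (3x3 intrinsics, pixels), "rvec" (rotation vector, rad) and "tvec" (3), from world to camera coordinates, as OpenCV has them. Camera axes: x right, y down, z forward; pixel columns grow to the right and rows downward; lengths in mm; the calibration is good to about 2 mm. A picture is of the moment at which its call begins. There is no depth.
- ctrl.finish_job(): hands the job in, once; it reports no verdict.
The state is a dict: "time_s": time; "joints": joint angles; "dq": joint speeds; "tau": joint torques, N m; "eef_pos": TCP position; "ee_rot": TCP orientation; "force": force on the tool from outside, world axes, zero at the start; "wrist_torque": the same for the moment, N m; "grip_width": opening from 0.0 (shut) to 1.0 (fully open).
Only numpy, scipy, OpenCV 4.12 (cv2) and the standard library are available. Lean on these libraries where they do the work, as an engineer would, in place of code of your own. Each camera call takes 0.05 s, during which the arm holds its last target. There are 200 camera calls.

## Working session

There is one attempt and no reset: what is moved stays moved. The work goes in short steps, Python scripts to look and compute and a tool call to move; the robot and the scene stay as the last step left them, time stands still between calls to the robot, and variables do not carry over. Pictures are saved under pics/ and viewed, about 8 in all and at most 12, crops included, and the job is handed in when it is done.

Besides the shell and the picture viewer there is one more tool, called after ">>>" in YAML: its name, and indented under it one key for each argument. move_arm: Moves the arm, as the interface text tells. Its arguments: {"type":"object","properties":{"motion":{"type":"array","items":{"type":"object","properties":{"offset":{"type":"array","items":{"type":"number"}},"angular":{"type":"array","items":{"type":"number"}},"jaw":{"type":"number"}}}},"squeeze":{"type":"number"}},"required":["motion"]}

```bash
mkdir -p pics
cat > h.py <<'E'
import numpy as np, cv2
from scipy.spatial.transform import Rotation as R
from rig import ctrl
def cap(n,f=None):
    d=ctrl.capture(n)
    if f: cv2.imwrite('pics/'+f,cv2.cvtColor(d['img'],cv2.COLOR_RGB2BGR))
    return d
def ray(d,uv):
    K=np.array(d['intrinsics'],float);Rm=cv2.Rodrigues(np.array(d['rvec'],float))[0];t=np.array(d['tvec'],float).ravel()
    return -Rm.T@t, Rm.T@np.linalg.solve(K,[uv[0],uv[1],1.])
def onz(d,uv,z):
    c,r=ray(d,uv); return c+r*(z-c[2])/r[2]
def proj(d,P):
    return cv2.projectPoints(np.array(P,float).reshape(-1,3),np.array(d['rvec'],float),np.array(d['tvec'],float),np.array(d['intrinsics'],float),None)[0].reshape(-1,2)
def st():
    s=ctrl.sense(); print(round(s['time_s'],2),np.round(s['eef_pos'],1),np.round(s['ee_rot'],4),np.round(s['force'],1),round(s['grip_width'],3)); return s
def tool(s,p,):  # world shift (mm) to target -> tool axes m
    q=np.array(s['ee_rot']);return R.from_quat(q[[1,2,3,0]]).inv().apply(np.array(p)-s['eef_pos'])/1000
E
python3 - <<'E'
from h import *
s=st();q=s['ee_rot'];print(R.from_quat([q[1],q[2],q[3],q[0]]).as_matrix().round(3),ctrl.tips_ahead,s['joints'])
a=cap('top','t0.png');b=cap('side','s0.png')
for d in(a,b):print(ray(d,(320,200)))
E
```

```text
0.0 [135.8 506.9 241.7] [-2.000e-04  1.305e-01  9.914e-01 -6.000e-04] [-0.4 -0.2 -0.6] 1.002
[[-0.966  0.259 -0.001]
 [ 0.259  0.966 -0.001]
 [ 0.    -0.001 -1.   ]] 11.0 [ 1.08560051e+00  3.13480539e-01  1.49841737e+00  3.36056819e-05
  1.33098991e+00 -2.23372052e-01]
(array([374.35301374, -25.64763564, 908.45188472]), array([ 0.17055741, -0.01273808, -0.985652  ]))
(array([ 316.75406768, -598.26678494,  799.52491487]), array([ 0.24151121,  0.59524637, -0.76642925]))
```

View pics/t0.png

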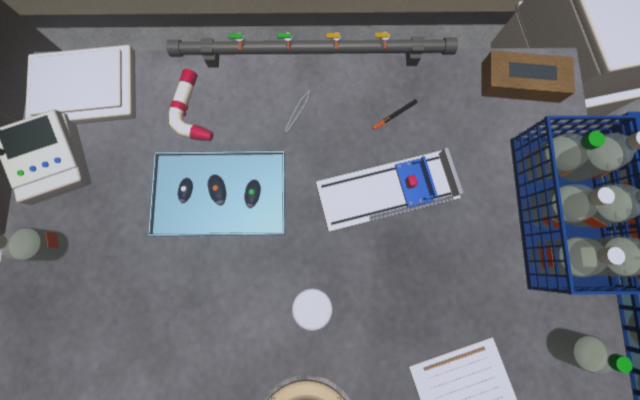

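View pics/s0.png

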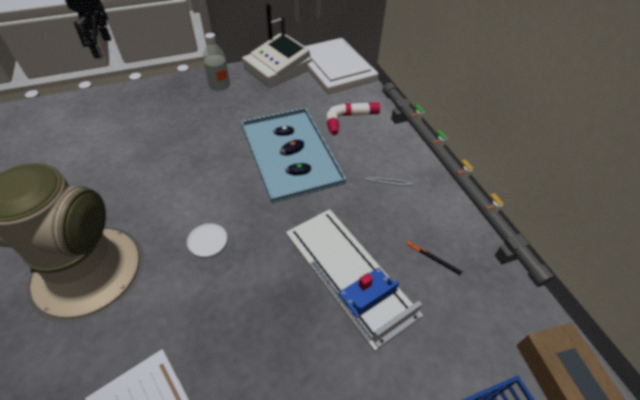

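The top view shows the tray with tags white (184,188), orange (215,187) and green (251,191). The board is on the right, with the head stop at (450,173) and the magenta grip at (411,182). The side view agrees.

Run:
```python
from h import *
d=cap('top');e=cap('side')
def mask(d,lo,hi,box):
    hsv=cv2.cvtColor(d['img'],cv2.COLOR_RGB2HSV);m=cv2.inRange(hsv,np.array(lo),np.array(hi));k=np.zeros_like(m);x0,y0,x1,y1=box;k[y0:y1,x0:x1]=m[y0:y1,x0:x1];return k
def cen(m):
    y,x=np.nonzero(m);return np.array([x.mean(),y.mean()]),len(x)
def tri(u,v):
    c1,r1=ray(d,u);c2,r2=ray(e,v);A=np.stack([r1,-r2],1);t=np.linalg.lstsq(A,c2-c1,rcond=None)[0];p,q=c1+t[0]*r1,c2+t[1]*r2;return (p+q)/2,np.linalg.norm(p-q)
tb=(155,155,282,232);sb=(245,110,343,195)
for n,lo,hi in(('orange',(3,130,100),(20,255,255)),('green',(45,110,50),(80,255,255))):
    a,na=cen(mask(d,lo,hi,tb));b,nb=cen(mask(e,lo,hi,sb));print(n,a,na,b,nb,tri(a,b),onz(d,a,34 if n=='orange' else 31),onz(e,b,34 if n=='orange' else 31))
g=(160,120,80),(178,255,255)
a,na=cen(mask(d,*g,(395,165,430,200)));b,nb=cen(mask(e,*g,(345,265,385,295)));print('grip',a,na,b,nb,tri(a,b))
# mussels dark
m=mask(d,(0,0,0),(180,255,75),(160,160,275,228))
tags=d['img'].copy()
m=cv2.morphologyEx(m,cv2.MORPH_CLOSE,np.ones((5,5)))
for c in cv2.findContours(m,0,1)[0]:
    if cv2.contourArea(c)<100:continue
    P=np.array([onz(d,p,19)[:2] for p in c.reshape(-1,2)],np.float32);r=cv2.minAreaRect(P);(cx,cy),(w,h),_=r
    bx=cv2.boxPoints(r);ed=bx[1]-bx[0];ed2=bx[2]-bx[1];l=ed if np.hypot(*ed)>np.hypot(*ed2) else ed2
    print('mussel',cx,cy,w,h,'yawdeg of length',np.degrees(np.arctan2(l[1],l[0])))
# board: light low-saturation
m=mask(d,(0,0,125),(180,60,255),(305,140,470,240))
m=cv2.bitwise_or(m,mask(d,(100,120,60),(125,255,255),(305,140,470,240)))
m=cv2.morphologyEx(m,cv2.MORPH_CLOSE,np.ones((7,7)))
c=max(cv2.findContours(m,0,1)[0],key=cv2.contourArea)
P=np.array([onz(d,p,17)[:2] for p in c.reshape(-1,2)],np.float32);r=cv2.minAreaRect(P);print('board',r,cv2.boxPoints(r))
v=cv2.resize(d['img'][140:240,310:470],None,fx=5,fy=5,interpolation=cv2.INTER_CUBIC)
cv2.imwrite('pics/b1.png',cv2.cvtColor(v,cv2.COLOR_RGB2BGR))
```

```text
orange [214.5 187.5] 16 [292.16666667 142.91666667] 12 (array([557.81174459, 221.80145036,  34.64079924]), np.float64(1.973873459777395)) [558.94687297 221.90485766  34.        ] [556.99572452 222.4338616   34.        ]
green [250.875      191.33333333] 24 [298.77272727 165.40909091] 22 (array([548.08928676, 132.86304751,  31.31824986]), np.float64(2.089074393838412)) [549.20884711 132.81996689  31.        ] [547.11052185 133.12819669  31.        ]
grip [412.07407407 180.4691358 ] 81 [365.84782609 278.92391304] 92 (array([ 566.25899177, -257.40183017,   59.33405775]), np.float64(1.2948883151067634))
board ((557.359619140625, -209.0850067138672), (178.60450744628906, 411.32855224609375), 6.280367374420166) [[ 446.09497   -14.42412 ]
 [ 491.09167  -423.28412 ]
 [ 668.62427  -403.74588 ]
 [ 623.62756     5.114105]]
```

View pics/b1.png

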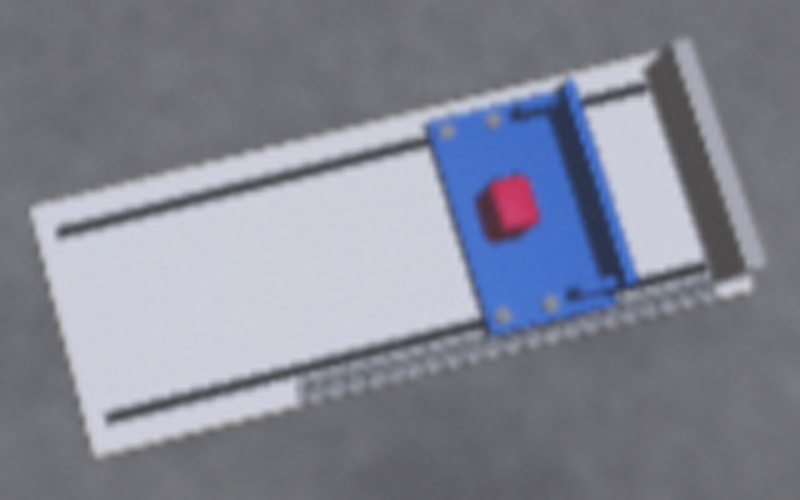

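The crop shows the board's -y end at the right. The stop's inner-face foot runs from crop (648,72) to (715,282), the rails from (58,233) to (645,88) and from (107,418) to (705,268), and the grip top is near (518,198).

Run:
```python
from h import *
d=cap('top')
f=lambda x,y:onz(d,(310+x/5-.4,140+y/5-.4),17)[:2]
c=dict(c1=f(30,207),c2=f(97,457),c3=f(752,290),s1=f(648,72),s2=f(715,282),r1a=f(58,233),r1b=f(645,88),r2a=f(107,418),r2b=f(705,268))
for k,v in c.items():print(k,v.round(1))
ang=lambda a,b:np.degrees(np.arctan2(*(c[b]-c[a])[::-1]))
print('widths',np.linalg.norm(c['c1']-c['c2']),'len',np.linalg.norm(c['c2']-c['c3']),'stopw',np.linalg.norm(c['s1']-c['s2']))
print('yaw y axis',ang('r1b','r1a'),ang('r2b','r2a'),ang('c3','c2'),'x axis',ang('c2','c1'),ang('s2','s1'))
g=onz(d,(412.07,180.47),60)[:2]
for th in(88,):
    t=np.radians(th)
    # y axis dir
i=d['img'][155:232,155:282].astype(int)
hsv=cv2.cvtColor(d['img'],cv2.COLOR_RGB2HSV)
print(d['img'][187:188,205:226].tolist(), d['img'][215,200])
v=cv2.inRange(d['img'],(0,0,0),(255,105,105));
k=np.zeros_like(v);k[165:222,170:270]=v[165:222,170:270]
k=cv2.morphologyEx(k,cv2.MORPH_CLOSE,np.ones((5,5)))
for c in cv2.findContours(k,0,1)[0]:
    if cv2.contourArea(c)<60:continue
    m=cv2.drawContours(np.zeros_like(k),[c],-1,1,-1);y,x=np.nonzero(m)
    P=np.array([onz(d,p,17)[:2] for p in zip(x,y)]);mu=P.mean(0);w,V=np.linalg.eigh(np.cov(P.T));l=V[:,1]*np.sign(V[0,1]);pr=(P-mu)@V
    print('mussel',mu.round(1),'size',np.ptp(pr,axis=0).round(1),'yaw',np.degrees(np.arctan2(l[1],l[0])).round(1))
```

```text
c1 [577.1 -26.6]
c2 [451.5 -58.4]
c3 [ 531.8 -385.8]
s1 [ 645.1 -342.4]
s2 [ 536.  -367.7]
r1a [563.7 -40.5]
r1b [ 636.7 -340.3]
r2a [470.6 -63.6]
r2b [ 543.2 -363.3]
widths 129.5845956726113 len 337.11562013524866 stopw 112.01922037795829
yaw y axis 103.69136358910248 103.61240449537007 103.78125850139914 x axis 14.188172671291003 13.046485470014552
[[[155, 191, 209], [154, 190, 208], [138, 171, 189], [86, 106, 119], [57, 69, 81], [55, 65, 79], [61, 67, 79], [108, 82, 76], [183, 110, 73], [201, 118, 71], [201, 117, 70], [195, 116, 72], [147, 98, 77], [90, 80, 87], [64, 71, 85], [57, 67, 81], [51, 63, 76], [53, 64, 75], [52, 63, 73], [59, 72, 81], [105, 130, 143]]] [159 195 214]
mussel [549.3 132. ] size [35.1 63.8] yaw -7.8
mussel [558.4 300.3] size [32.8 56.8] yaw -7.3
mussel [559.2 221. ] size [39.8 77.8] yaw 18.8
```

>>> move_arm:
  motion:
    - {"offset": [-0.041,-0.042,0],"angular": [0,0,0],"jaw": 0.06}
    - {"offset": [-0.082,-0.084,0],"angular": [0,0,0],"jaw": 0.06}
    - {"offset": [-0.123,-0.126,0],"angular": [0,0,0],"jaw": 0.06}
    - {"offset": [-0.164,-0.168,0],"angular": [0,0,0],"jaw": 0.06}
    - {"offset": [-0.205,-0.21,0],"angular": [0,0,0],"jaw": 0.06}

```text
time_s: 0.88
eef_pos: [280.1, 249.6, 242.4]
ee_rot: [0.0, 0.13, 0.991, 0.0]
force: [1.0, 1.1, 1.0]
grip_width: 0.705
```

>>> move_arm:
  motion:
    - {"offset": [-0.041,-0.042,0],"angular": [0,0,0],"jaw": 0.06}
    - {"offset": [-0.082,-0.084,0],"angular": [0,0,0],"jaw": 0.06}
    - {"offset": [-0.123,-0.126,0],"angular": [0,0,0],"jaw": 0.06}
    - {"offset": [-0.164,-0.168,0],"angular": [0,0,0],"jaw": 0.06}
    - {"offset": [-0.205,-0.21,0],"angular": [0,0,0],"jaw": 0.06}

```text
time_s: 1.5
eef_pos: [423.8, -6.6, 242.4]
ee_rot: [0.0, 0.131, 0.991, 0.0]
force: [0.9, 1.0, 0.2]
grip_width: 0.701
```

>>> move_arm:
  motion:
    - {"offset": [-0.041,-0.042,0.02],"angular": [0,0,10],"jaw": 0.06}
    - {"offset": [-0.082,-0.083,0.04],"angular": [0,0,20],"jaw": 0.06}
    - {"offset": [-0.123,-0.125,0.06],"angular": [0,0,30],"jaw": 0.06}
    - {"offset": [-0.164,-0.166,0.08],"angular": [0,0,40],"jaw": 0.06}
    - {"offset": [-0.205,-0.206,0.1],"angular": [0,0,50],"jaw": 0.06}

```text
time_s: 2.12
eef_pos: [568.6, -258.6, 141.4]
ee_rot: [-0.0, 0.54, 0.842, 0.0]
force: [1.0, 0.0, 1.0]
grip_width: 0.703
```

```bash
cat >> h.py <<'E'
S=np.array([590.3,-353.5,17.]);yb=np.array([-.2368,.9715,0]);xb=np.array([.9715,.2368,0])
def yaw(s):
    q=np.array(s['ee_rot']);M=R.from_quat(q[[1,2,3,0]]).as_matrix();return np.degrees(np.arctan2(M[1,1],M[0,1])),M[:,2].round(4)
def brd(p): v=np.array(p)-S;return np.array([v@xb,v@yb,v[2]]).round(1)
E
python3 - <<'E'
from h import *
s=st();print(yaw(s),ctrl.tips_ahead);print(tool(s,S+99*yb+[0,0,31]))
E
```

```text
2.12 [ 568.6 -258.6  141.4] [-0.      0.5399  0.8418  0.    ] [1. 0. 1.] 0.703
(np.float64(24.652985179802055), array([-0.,  0., -1.])) 11.0
[ 0.00184479 -0.00107123  0.09344287]
```

>>> move_arm:
  motion:
    - {"offset": [0.001,-0.001,0.0],"angular": [0,0,10],"jaw": 0.06}
    - {"offset": [0.002,-0.001,0.03],"angular": [0,0,11],"jaw": 0.06}
    - {"offset": [0.002,-0.001,0.06],"angular": [0,0,11],"jaw": 0.06}
    - {"offset": [0.002,-0.001,0.08],"angular": [0,0,11],"jaw": 0.06}
    - {"offset": [0.002,-0.001,0.092],"angular": [0,0,11],"jaw": 0.06}

```text
time_s: 2.75
eef_pos: [565.9, -255.1, 49.2]
ee_rot: [-0.001, 0.616, 0.788, -0.0]
force: [-0.7, -0.2, 0.0]
grip_width: 0.703
```

Run:
```python
from h import *
s=st();print(yaw(s),brd(s['eef_pos']))
a=cap('top');b=cap('side')
v=np.hstack([cv2.resize(i[y:y+80,x:x+100],None,fx=4,fy=4,interpolation=2) for i,x,y in((a['img'],370,130),(b['img'],320,230))])
cv2.imwrite('pics/g1.png',v[...,::-1])
```

```text
2.75 [ 565.9 -255.1   49.2] [-7.000e-04  6.157e-01  7.880e-01 -0.000e+00] [-0.7 -0.2  0. ] 0.703
(np.float64(14.000362381535684), array([-1.1e-03,  8.0e-04, -1.0e+00])) [ -0.5 101.3  32.2]
```

View pics/g1.png

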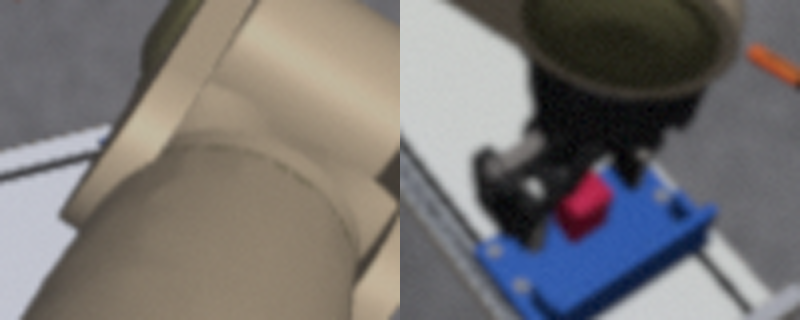

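The fingers straddle the magenta grip (right half, about (585,205)). Next I close on it and draw the cursor back.

>>> move_arm:
  motion:
    - {"offset": [0,0,0],"angular": [0,0,0],"jaw": 0.01}
    - {"offset": [0,0,0],"angular": [0,0,0],"jaw": 0.01}
    - {"offset": [0,0,0],"angular": [0,0,0],"jaw": 0.01}
    - {"offset": [0,0,0],"angular": [0,0,0],"jaw": 0.01}
    - {"offset": [0,0,0],"angular": [0,0,0],"jaw": 0.01}
  squeeze: 25

```text
time_s: 3.48
eef_pos: [567.1, -255.5, 51.4]
ee_rot: [0.001, 0.616, 0.788, 0.0]
force: [3.8, 1.1, 4.6]
grip_width: 0.298
```

>>> move_arm:
  motion:
    - {"offset": [0.015,0,0],"angular": [0,0,0],"jaw": 0.01}
    - {"offset": [0.035,0,0],"angular": [0,0,0],"jaw": 0.01}
    - {"offset": [0.055,0,0],"angular": [0,0,0],"jaw": 0.01}
    - {"offset": [0.075,0,0],"angular": [0,0,0],"jaw": 0.01}
    - {"offset": [0.085,0,0],"angular": [0,0,0],"jaw": 0.01}

```text
time_s: 4.1
eef_pos: [546.8, -172.6, 51.4]
ee_rot: [0.002, 0.616, 0.788, 0.0]
force: [8.3, 0.4, 1.7]
grip_width: 0.3
```

>>> move_arm:
  motion:
    - {"offset": [0,0,0],"angular": [0,0,0],"jaw": 0.01}
    - {"offset": [0,0,0],"angular": [0,0,0],"jaw": 0.06}
    - {"offset": [0,0,0],"angular": [0,0,0],"jaw": 0.06}
    - {"offset": [0,0,-0.02],"angular": [0,0,0],"jaw": 0.06}
    - {"offset": [0,0,-0.08],"angular": [0,0,0],"jaw": 0.06}

```text
time_s: 4.72
eef_pos: [543.9, -172.4, 128.6]
ee_rot: [-0.004, 0.616, 0.788, -0.001]
force: [1.1, -0.1, 0.2]
grip_width: 0.702
```

Run:
```python
from h import *
s=st();print(yaw(s),brd(s['eef_pos']))
print(tool(s,[558.5,221.5,150]))
```

```text
4.72 [ 543.9 -172.4  128.6] [-3.500e-03  6.158e-01  7.879e-01 -7.000e-04] [ 1.1 -0.1  0.2] 0.702
(np.float64(13.982425707133588), array([-0.0064,  0.0032, -1.    ])) [ -2.2 186.9 111.6]
[ 0.37879778  0.10919844 -0.02026984]
```

>>> move_arm:
  motion:
    - {"offset": [0.055,0.016,-0.01],"angular": [0,0,0],"jaw": 0.06}
    - {"offset": [0.11,0.032,-0.02],"angular": [0,0,0],"jaw": 0.06}
    - {"offset": [0.165,0.048,-0.02],"angular": [0,0,0],"jaw": 0.06}
    - {"offset": [0.22,0.064,-0.02],"angular": [0,0,0],"jaw": 0.06}
    - {"offset": [0.275,0.08,-0.02],"angular": [0,0,0],"jaw": 0.06}

```text
time_s: 5.35
eef_pos: [556.3, 114.8, 150.2]
ee_rot: [-0.0, 0.616, 0.788, -0.0]
force: [0.4, -0.0, -0.3]
grip_width: 0.7
```

>>> move_arm:
  motion:
    - {"offset": [0.03,0.008,0],"angular": [0,0,-10],"jaw": 0.06}
    - {"offset": [0.06,0.017,0],"angular": [0,0,-20],"jaw": 0.06}
    - {"offset": [0.09,0.025,0],"angular": [0,0,-30],"jaw": 0.06}
    - {"offset": [0.104,0.029,0],"angular": [0,0,-40],"jaw": 0.06}
    - {"offset": [0.104,0.029,0],"angular": [0,0,-50],"jaw": 0.06}

```text
time_s: 5.98
eef_pos: [559.3, 222.0, 149.9]
ee_rot: [-0.0, 0.221, 0.975, -0.0]
force: [-0.3, 0.2, 0.6]
grip_width: 0.703
```

>>> move_arm:
  motion:
    - {"offset": [0,0,0],"angular": [0,0,-10],"jaw": 0.06}
    - {"offset": [0,0,0],"angular": [0,0,-20],"jaw": 0.06}
    - {"offset": [0,0,0],"angular": [0,0,-30],"jaw": 0.06}
    - {"offset": [0,0,0],"angular": [0,0,-40],"jaw": 0.06}
    - {"offset": [0,0,0],"angular": [0,0,-44.8],"jaw": 0.06}

```text
time_s: 6.6
eef_pos: [559.5, 220.9, 149.9]
ee_rot: [-0.001, -0.165, 0.986, -0.0]
force: [-0.0, -0.1, 0.5]
grip_width: 0.705
```

Run:
```python
from h import *
s=st();print(yaw(s))
print(tool(s,[558.5,221.5,18]))
b=cap('side');v=cv2.resize(b['img'][80:230,200:400],None,fx=4,fy=4,interpolation=2);cv2.imwrite('pics/m1.png',v[...,::-1])
```

```text
6.6 [559.5 220.9 149.9] [-5.000e-04 -1.651e-01  9.863e-01 -2.000e-04] [-0.  -0.1  0.5] 0.705
(np.float64(109.00060069483816), array([-1.e-03, -5.e-04, -1.e+00]))
[0.00058872 0.00095053 0.13193207]
```

View pics/m1.png

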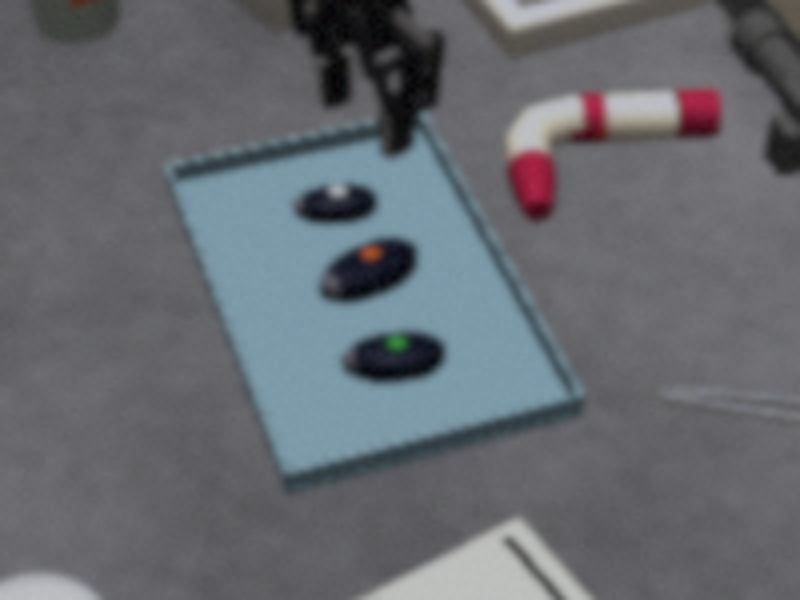

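The gripper hovers above the tray. The orange mussel lies as measured at crop (370,268), with its beak at the lower left. I go down onto it.

>>> move_arm:
  motion:
    - {"offset": [0.001,0.001,0.04],"angular": [0,0,0],"jaw": 0.06}
    - {"offset": [0.001,0.001,0.08],"angular": [0,0,0],"jaw": 0.06}
    - {"offset": [0.001,0.001,0.11],"angular": [0,0,0],"jaw": 0.06}
    - {"offset": [0.001,0.001,0.125],"angular": [0,0,0],"jaw": 0.06}
    - {"offset": [0.001,0.001,0.131],"angular": [0,0,0],"jaw": 0.06}
  squeeze: 20

```text
time_s: 7.28
eef_pos: [558.4, 221.8, 19.0]
ee_rot: [-0.0, -0.163, 0.987, -0.0]
force: [-0.5, 0.4, -0.5]
grip_width: 0.703
```

>>> move_arm:
  motion:
    - {"offset": [0,0,0],"angular": [0,0,0],"jaw": 0.045}
    - {"offset": [0,0,0],"angular": [0,0,0],"jaw": 0.02}
    - {"offset": [0,0,0],"angular": [0,0,0],"jaw": 0.02}
    - {"offset": [0,0,0],"angular": [0,0,0],"jaw": 0.02}
    - {"offset": [0,0,0],"angular": [0,0,0],"jaw": 0.02}
  squeeze: 25

```text
time_s: 7.9
eef_pos: [559.1, 222.0, 20.4]
ee_rot: [0.001, -0.163, 0.987, 0.0]
force: [-0.8, -0.1, 6.1]
grip_width: 0.453
```

```bash
python3 -c "
from h import *
s=st();print(yaw(s))"
```

```text
7.9 [559.1 222.   20.4] [ 0.001  -0.1633  0.9866  0.    ] [-0.8 -0.1  6.1] 0.453
(np.float64(108.7985825860449), array([ 2.e-03,  4.e-04, -1.e+00]))
```

>>> move_arm:
  motion:
    - {"offset": [0,0,-0.01],"angular": [0,0,0],"jaw": 0.02}
    - {"offset": [0,0,-0.03],"angular": [0,0,0],"jaw": 0.02}
    - {"offset": [0,0,-0.06],"angular": [0,0,0],"jaw": 0.02}
    - {"offset": [0,0,-0.1],"angular": [0,0,0],"jaw": 0.02}
    - {"offset": [0,0,-0.13],"angular": [0,0,0],"jaw": 0.02}

```text
time_s: 8.52
eef_pos: [558.4, 221.9, 151.5]
ee_rot: [0.001, -0.163, 0.987, 0.0]
force: [0.3, -1.2, -1.3]
grip_width: 0.453
```

>>> move_arm:
  motion:
    - {"offset": [0.005,-0.017,0],"angular": [0,0,0],"jaw": 0.02}
    - {"offset": [0.015,-0.05,0],"angular": [0,0,0],"jaw": 0.02}
    - {"offset": [0.026,-0.085,0],"angular": [0,0,0],"jaw": 0.02}
    - {"offset": [0.036,-0.12,0],"angular": [0,0,0],"jaw": 0.02}
    - {"offset": [0.046,-0.155,0],"angular": [0,0,0],"jaw": 0.02}

```text
time_s: 9.15
eef_pos: [564.0, 58.4, 148.1]
ee_rot: [-0.001, -0.163, 0.987, 0.0]
force: [0.6, -0.3, -0.2]
grip_width: 0.45
```

>>> move_arm:
  motion:
    - {"offset": [0.01,-0.035,0],"angular": [0,0,0],"jaw": 0.02}
    - {"offset": [0.021,-0.07,0],"angular": [0,0,0],"jaw": 0.02}
    - {"offset": [0.031,-0.105,0],"angular": [0,0,0],"jaw": 0.02}
    - {"offset": [0.042,-0.14,0],"angular": [0,0,0],"jaw": 0.02}
    - {"offset": [0.052,-0.175,0],"angular": [0,0,0],"jaw": 0.02}

```text
time_s: 9.78
eef_pos: [570.9, -123.9, 148.0]
ee_rot: [-0.001, -0.163, 0.987, 0.001]
force: [1.3, 0.0, 0.1]
grip_width: 0.462
```

>>> move_arm:
  motion:
    - {"offset": [0.01,-0.035,0],"angular": [0,0,9],"jaw": 0.02}
    - {"offset": [0.021,-0.07,0],"angular": [0,0,18],"jaw": 0.02}
    - {"offset": [0.031,-0.105,0],"angular": [0,0,27],"jaw": 0.02}
    - {"offset": [0.042,-0.14,0],"angular": [0,0,37],"jaw": 0.02}
    - {"offset": [0.053,-0.177,0],"angular": [0,0,47],"jaw": 0.02}

```text
time_s: 10.4
eef_pos: [577.7, -308.3, 147.9]
ee_rot: [-0.001, 0.247, 0.969, 0.0]
force: [0.5, 0.1, -0.2]
grip_width: 0.455
```

>>> move_arm:
  motion:
    - {"offset": [0,0,0],"angular": [0,0,10],"jaw": 0.02}
    - {"offset": [0,0,0],"angular": [0,0,20],"jaw": 0.02}
    - {"offset": [0,0,0],"angular": [0,0,30],"jaw": 0.02}
    - {"offset": [0,0,0],"angular": [0,0,40],"jaw": 0.02}
    - {"offset": [0,0,0],"angular": [0,0,48.1],"jaw": 0.02}

```text
time_s: 11.02
eef_pos: [577.7, -307.1, 147.8]
ee_rot: [-0.001, 0.62, 0.785, -0.0]
force: [-0.7, -0.0, -0.4]
grip_width: 0.452
```

Run:
```python
from h import *
s=st();print(yaw(s),brd(s['eef_pos']),tool(s,S+48*yb+[0,0,19]))
b=cap('side');v=cv2.resize(b['img'][190:350,280:480],None,fx=4,fy=3.75,interpolation=2);cv2.imwrite('pics/p1.png',v[...,::-1])
```

```text
11.03 [ 577.7 -307.1  147.8] [-1.300e-03  6.199e-01  7.847e-01 -1.000e-04] [-0.7 -0.  -0.4] 0.452
(np.float64(13.380563937434287), array([-0.0022,  0.0015, -1.    ])) [ -1.2  48.  130.8] [-0.0002432   0.00144601  0.11178069]
```

View pics/p1.png

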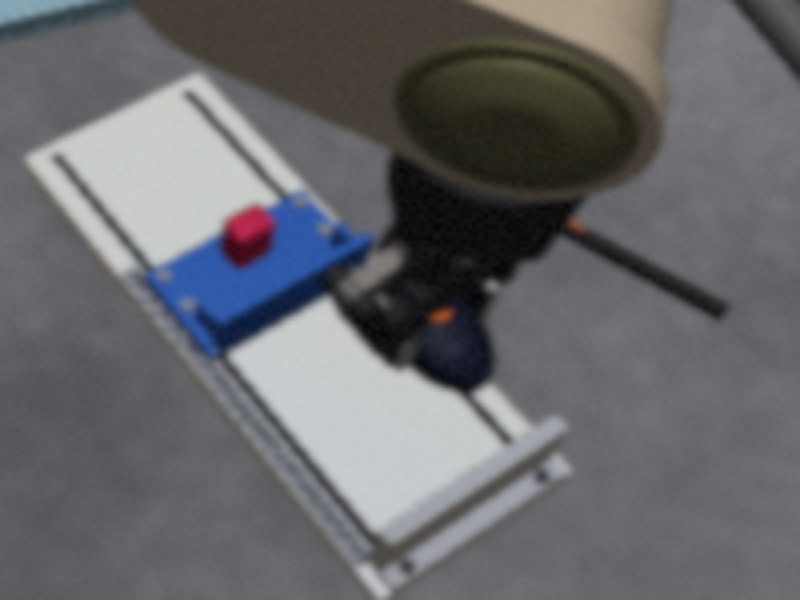

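The mussel is held along the track with its tag up. The cursor has been drawn well back, with the grip at crop (248,233). I lower the mussel now.

>>> move_arm:
  motion:
    - {"offset": [0,0.001,0.04],"angular": [0,0,0],"jaw": 0.02}
    - {"offset": [0,0.001,0.08],"angular": [0,0,0],"jaw": 0.02}
    - {"offset": [0,0.001,0.1],"angular": [0,0,0],"jaw": 0.02}
    - {"offset": [0,0.001,0.108],"angular": [0,0,0],"jaw": 0.02}
    - {"offset": [0,0.001,0.112],"angular": [0,0,0],"jaw": 0.02}

```text
time_s: 11.7
eef_pos: [580.1, -306.9, 38.0]
ee_rot: [0.001, 0.618, 0.787, -0.0]
force: [0.2, 0.1, -0.1]
grip_width: 0.456
```

>>> move_arm:
  motion:
    - {"offset": [-0.001,0,0.001],"angular": [0,0,0],"jaw": 0.02}
    - {"offset": [-0.002,0,0.001],"angular": [0,0,0],"jaw": 0.02}
    - {"offset": [-0.003,0,0.001],"angular": [0,0,0],"jaw": 0.02}
    - {"offset": [-0.004,0,0.001],"angular": [0,0,0],"jaw": 0.02}

```text
time_s: 12.2
eef_pos: [580.9, -310.5, 36.6]
ee_rot: [0.0, 0.618, 0.786, -0.0]
force: [0.2, -0.1, -1.4]
grip_width: 0.45
```

>>> move_arm:
  motion:
    - {"offset": [0,0,0.001],"angular": [0,0,0],"jaw": 0.02}
    - {"offset": [0,0,0.002],"angular": [0,0,0],"jaw": 0.02}
    - {"offset": [0,0,0.0025],"angular": [0,0,0],"jaw": 0.02}

```text
time_s: 12.58
eef_pos: [580.7, -310.3, 33.6]
ee_rot: [-0.0, 0.618, 0.786, 0.0]
force: [0.4, -0.2, -0.9]
grip_width: 0.457
```

>>> move_arm:
  motion:
    - {"offset": [-0.001,0,0],"angular": [0,0,0],"jaw": 0.02}
    - {"offset": [-0.002,0,0],"angular": [0,0,0],"jaw": 0.02}
    - {"offset": [-0.003,0,0],"angular": [0,0,0],"jaw": 0.02}

```text
time_s: 12.95
eef_pos: [581.5, -313.4, 33.8]
ee_rot: [0.0, 0.618, 0.786, -0.0]
force: [-0.3, 0.9, -0.3]
grip_width: 0.452
```

Run:
```python
from h import *
s=st();print(yaw(s),brd(s['eef_pos']))
```

```text
12.95 [ 581.5 -313.4   33.8] [ 0.      0.6177  0.7864 -0.    ] [-0.3  0.9 -0.3] 0.452
(np.float64(13.698248709699072), array([ 0., -0., -1.])) [ 1.  41.  16.8]
```

Almost at the stop. A few more small steps, watching the force.

>>> move_arm:
  motion:
    - {"offset": [-0.0005,0,0.0005],"angular": [0,0,0],"jaw": 0.02}
    - {"offset": [-0.001,0,0.001],"angular": [0,0,0],"jaw": 0.02}
    - {"offset": [-0.001,0,0.001],"angular": [0,0,0],"jaw": 0.02}

```text
time_s: 13.32
eef_pos: [581.7, -314.0, 33.4]
ee_rot: [-0.0, 0.618, 0.786, 0.0]
force: [-2.2, 3.6, 5.4]
grip_width: 0.451
```

>>> move_arm:
  motion:
    - {"offset": [-0.0005,0,0],"angular": [0,0,0],"jaw": 0.02}
    - {"offset": [-0.001,0,0],"angular": [0,0,0],"jaw": 0.02}
    - {"offset": [-0.001,0,0],"angular": [0,0,0],"jaw": 0.02}

```text
time_s: 13.7
eef_pos: [582.2, -314.9, 33.4]
ee_rot: [0.0, 0.618, 0.786, 0.0]
force: [-0.6, 4.0, 5.3]
grip_width: 0.458
```

>>> move_arm:
  motion:
    - {"offset": [0,0,-0.0005],"angular": [0,0,0],"jaw": 0.06}
    - {"offset": [0,0,-0.0005],"angular": [0,0,0],"jaw": 0.06}
    - {"offset": [0,0,-0.0005],"angular": [0,0,0],"jaw": 0.06}
    - {"offset": [0,0,-0.02],"angular": [0,0,0],"jaw": 0.06}
    - {"offset": [0,0,-0.06],"angular": [0,0,0],"jaw": 0.06}

```text
time_s: 14.32
eef_pos: [581.5, -314.9, 93.3]
ee_rot: [-0.001, 0.618, 0.786, 0.0]
force: [0.3, -0.3, -0.1]
grip_width: 0.703
```

>>> move_arm:
  motion:
    - {"offset": [0.02,0,-0.05],"angular": [0,0,0],"jaw": 0.06}
    - {"offset": [0.07,0,-0.05],"angular": [0,0,0],"jaw": 0.06}
    - {"offset": [0.12,0,-0.05],"angular": [0,0,0],"jaw": 0.06}
    - {"offset": [0.17,0,-0.05],"angular": [0,0,0],"jaw": 0.06}
    - {"offset": [0.22,0,-0.05],"angular": [0,0,0],"jaw": 0.06}

```text
time_s: 14.95
eef_pos: [529.6, -100.1, 144.3]
ee_rot: [0.001, 0.618, 0.786, 0.0]
force: [0.6, 0.0, -0.9]
grip_width: 0.701
```

Run:
```python
from h import *
s=st();print(yaw(s),brd(s['eef_pos']))
b=cap('side');a=cap('top')
def cen(d,lo,hi,box):
    x0,y0,x1,y1=box;m=cv2.inRange(cv2.cvtColor(d['img'],cv2.COLOR_RGB2HSV)[y0:y1,x0:x1],np.array(lo),np.array(hi));y,x=np.nonzero(m);return np.array([x.mean()+x0,y.mean()+y0]),len(x)
for n,h,lo,hi in(('grip',60,(160,120,80),(178,255,255)),('tag',47,(3,130,100),(20,255,255))):
  for d,bx in((b,(290,200,430,345)),(a,(310,140,460,230))):
    try:u,k=cen(d,lo,hi,bx);print(n,u.round(1),k,brd(onz(d,u,h)))
    except Exception as e:print(n,e)
v=np.hstack([cv2.resize(i[y:y+160,x:x+160],None,fx=2.5,fy=2.5,interpolation=2) for i,x,y in((a['img'],310,110),(b['img'],290,195))]);cv2.imwrite('pics/q1.png',v[...,::-1])
```

```text
14.95 [ 529.6 -100.1  144.3] [1.000e-03 6.178e-01 7.863e-01 3.000e-04] [ 0.6  0.  -0.9] 0.701
(np.float64(13.690518369176012), array([ 1.9e-03, -8.0e-04, -1.0e+00])) [  1.  260.5 127.3]
grip [341.9 250.2] 82 [ -1.7 183.9  43. ]
grip [nan nan] 0 [nan nan nan]
tag [402.4 267.7] 89 [87.9 81.5 30. ]
tag [434. 175.] 21 [ 1.9 39.  30. ]<stdin>:5: RuntimeWarning: Mean of empty slice.
  ret = ret.dtype.type(ret / rcount)
```

View pics/q1.png

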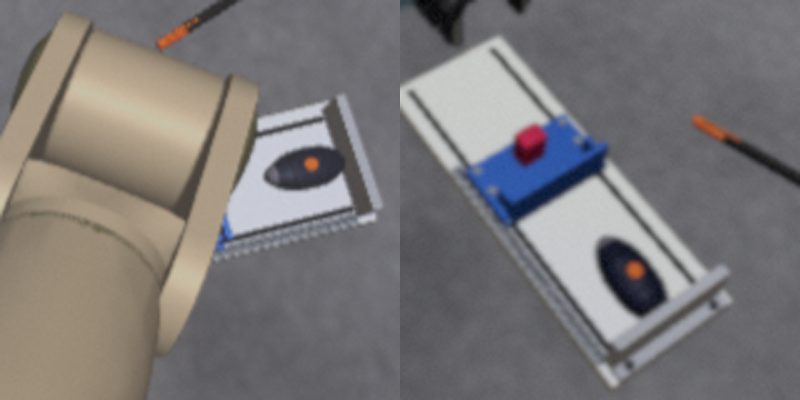

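The mussel lies along the track against the stop, with its tag at board (1.9, 39) mm. The cursor grip is at board y≈184 mm, so the gap is about 138 mm.

>>> move_arm:
  motion:
    - {"offset": [-0.04,-0.001,0],"angular": [0,0,0],"jaw": 0.06}
    - {"offset": [-0.076,-0.002,0.02],"angular": [0,0,0],"jaw": 0.06}
    - {"offset": [-0.076,-0.002,0.06],"angular": [0,0,0],"jaw": 0.06}
    - {"offset": [-0.076,-0.002,0.085],"angular": [0,0,0],"jaw": 0.06}
    - {"offset": [-0.076,-0.002,0.094],"angular": [0,0,0],"jaw": 0.06}
  squeeze: 20

```text
time_s: 15.68
eef_pos: [545.8, -176.3, 48.5]
ee_rot: [-0.0, 0.618, 0.786, -0.0]
force: [-1.4, 0.3, -0.1]
grip_width: 0.705
```

>>> move_arm:
  motion:
    - {"offset": [0,0,0],"angular": [0,0,0],"jaw": 0.01}
    - {"offset": [0,0,0],"angular": [0,0,0],"jaw": 0.01}
    - {"offset": [0,0,0],"angular": [0,0,0],"jaw": 0.01}
    - {"offset": [0,0,0],"angular": [0,0,0],"jaw": 0.01}
    - {"offset": [0,0,0],"angular": [0,0,0],"jaw": 0.01}

```text
time_s: 16.3
eef_pos: [547.7, -176.1, 50.5]
ee_rot: [0.002, 0.618, 0.786, 0.001]
force: [6.7, 1.7, -0.5]
grip_width: 0.296
```

>>> move_arm:
  motion:
    - {"offset": [-0.008,0,0],"angular": [0,0,0],"jaw": 0.01}
    - {"offset": [-0.018,0,0],"angular": [0,0,0],"jaw": 0.01}
    - {"offset": [-0.028,0,0],"angular": [0,0,0],"jaw": 0.01}
    - {"offset": [-0.038,0,0],"angular": [0,0,0],"jaw": 0.01}
    - {"offset": [-0.045,0,0],"angular": [0,0,0],"jaw": 0.01}

```text
time_s: 16.92
eef_pos: [558.3, -219.6, 50.5]
ee_rot: [0.002, 0.618, 0.786, 0.001]
force: [6.8, 3.8, 1.2]
grip_width: 0.298
```

Run:
```python
from h import *
s=st();print(yaw(s),brd(s['eef_pos']))
b=cap('side');v=cv2.resize(b['img'][235:355,320:480],None,fx=5,fy=5,interpolation=2);cv2.imwrite('pics/c1.png',v[...,::-1])
```

```text
16.93 [ 558.3 -219.6   50.5] [0.002  0.6177 0.7864 0.001 ] [6.8 3.8 1.2] 0.298
(np.float64(13.698750574534904), array([ 4.5e-03, -9.0e-04, -1.0e+00])) [  0.6 137.6  33.5]
```

View pics/c1.png

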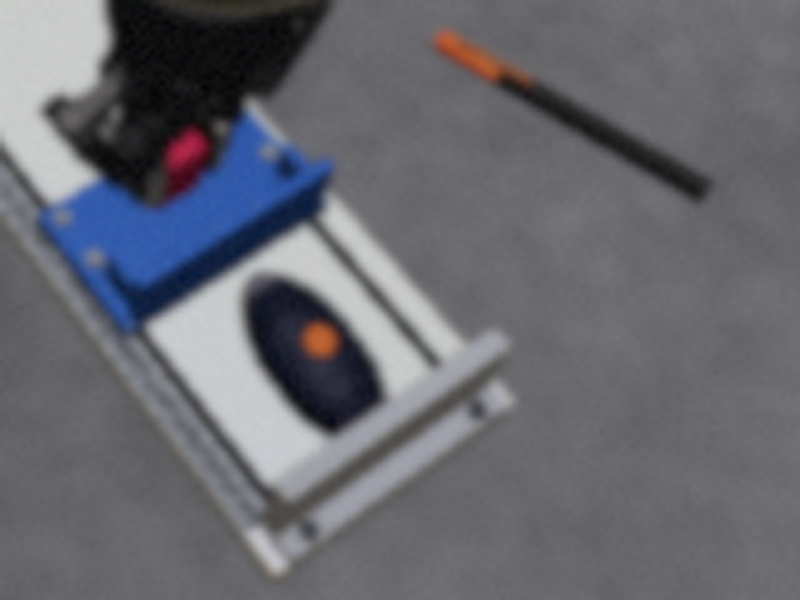

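The cursor front is about 10 mm from the shell's end (crop (265,275)). The drag along the track reads about 2 N, as expected. I creep in.

>>> move_arm:
  motion:
    - {"offset": [-0.002,0,0],"angular": [0,0,0],"jaw": 0.01}
    - {"offset": [-0.004,0,0],"angular": [0,0,0],"jaw": 0.01}
    - {"offset": [-0.005,0,0],"angular": [0,0,0],"jaw": 0.01}
    - {"offset": [-0.006,0,0],"angular": [0,0,0],"jaw": 0.01}
    - {"offset": [-0.007,0,0],"angular": [0,0,0],"jaw": 0.01}

```text
time_s: 17.6
eef_pos: [559.9, -226.1, 50.6]
ee_rot: [0.002, 0.618, 0.786, 0.001]
force: [6.9, 5.0, 0.0]
grip_width: 0.3
```

>>> move_arm:
  motion:
    - {"offset": [-0.0004,0,0],"angular": [0,0,0],"jaw": 0.01}
    - {"offset": [-0.0008,0,0],"angular": [0,0,0],"jaw": 0.01}
    - {"offset": [-0.0012,0,0],"angular": [0,0,0],"jaw": 0.01}
    - {"offset": [-0.0016,0,0],"angular": [0,0,0],"jaw": 0.01}

```text
time_s: 18.1
eef_pos: [560.3, -227.6, 50.6]
ee_rot: [0.002, 0.618, 0.786, 0.001]
force: [6.4, 4.5, -0.2]
grip_width: 0.296
```

Run:
```python
from h import *
s=st();print(brd(s['eef_pos']),np.dot(s['force'],yb))
```

```text
18.1 [ 560.3 -227.6   50.6] [0.002  0.6176 0.7865 0.001 ] [ 6.4  4.5 -0.2] 0.296
[  0.6 129.4  33.6] 2.8970619268399034
```

>>> move_arm:
  motion:
    - {"offset": [-0.0004,0,0],"angular": [0,0,0],"jaw": 0.01}
    - {"offset": [-0.0008,0,0],"angular": [0,0,0],"jaw": 0.01}
    - {"offset": [-0.0012,0,0],"angular": [0,0,0],"jaw": 0.01}

```text
time_s: 18.48
eef_pos: [560.5, -228.7, 50.5]
ee_rot: [0.002, 0.618, 0.786, 0.001]
force: [7.5, 4.8, 0.0]
grip_width: 0.302
```

>>> move_arm:
  motion:
    - {"offset": [-0.0004,0,0],"angular": [0,0,0],"jaw": 0.01}
    - {"offset": [-0.0008,0,0],"angular": [0,0,0],"jaw": 0.01}

```text
time_s: 18.73
eef_pos: [560.7, -229.5, 50.5]
ee_rot: [0.002, 0.618, 0.786, 0.001]
force: [7.1, 4.1, 0.7]
grip_width: 0.298
```

Run:
```python
from h import *
s=st();print(brd(s['eef_pos']),np.dot(s['force'],yb))
b=cap('side');v=cv2.resize(b['img'][260:340,340:440],None,fx=7,fy=7,interpolation=2);cv2.imwrite('pics/c2.png',v[...,::-1])
```

```text
18.73 [ 560.7 -229.5   50.5] [0.002  0.6177 0.7864 0.001 ] [7.1 4.1 0.7] 0.298
[  0.6 127.4  33.5] 2.2715436385862025
```

View pics/c2.png

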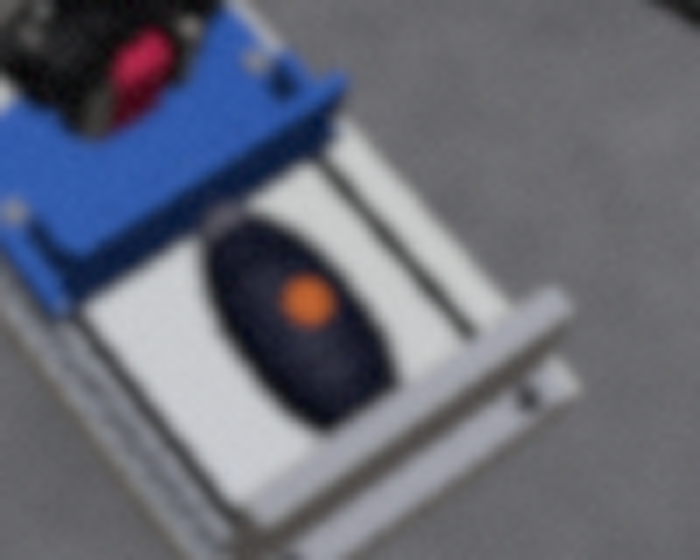

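The plate is just at the beak, near crop (222,212), and there is no rise in force yet. I continue in small steps.

>>> move_arm:
  motion:
    - {"offset": [-0.0004,0,0],"angular": [0,0,0],"jaw": 0.01}
    - {"offset": [-0.0008,0,0],"angular": [0,0,0],"jaw": 0.01}

```text
time_s: 19.02
eef_pos: [560.9, -230.3, 50.5]
ee_rot: [0.002, 0.618, 0.786, 0.001]
force: [6.8, 3.1, -0.0]
grip_width: 0.303
```

>>> move_arm:
  motion:
    - {"offset": [-0.0003,0,0],"angular": [0,0,0],"jaw": 0.01}
    - {"offset": [-0.0006,0,0],"angular": [0,0,0],"jaw": 0.01}

```text
time_s: 19.27
eef_pos: [561.1, -230.8, 50.5]
ee_rot: [0.002, 0.618, 0.786, 0.001]
force: [6.3, 4.3, 0.6]
grip_width: 0.298
```

>>> move_arm:
  motion:
    - {"offset": [-0.0003,0,0],"angular": [0,0,0],"jaw": 0.01}
    - {"offset": [-0.0006,0,0],"angular": [0,0,0],"jaw": 0.01}

```text
time_s: 19.52
eef_pos: [561.2, -231.2, 50.6]
ee_rot: [0.002, 0.618, 0.786, 0.001]
force: [6.1, 5.8, 1.7]
grip_width: 0.3
```

>>> move_arm:
  motion:
    - {"offset": [-0.0003,0,0],"angular": [0,0,0],"jaw": 0.01}
    - {"offset": [-0.0006,0,0],"angular": [0,0,0],"jaw": 0.01}

```text
time_s: 19.77
eef_pos: [561.2, -231.3, 50.5]
ee_rot: [0.001, 0.618, 0.786, 0.001]
force: [6.1, 8.2, 2.5]
grip_width: 0.299
```

The force rose to about 6.5 N along the track and motion stalled, so the shell is touching both faces. I ease off and release.

>>> move_arm:
  motion:
    - {"offset": [0.0004,0,0],"angular": [0,0,0],"jaw": 0.01}
    - {"offset": [0.0004,0,0],"angular": [0,0,0],"jaw": 0.06}
    - {"offset": [0.0004,0,0],"angular": [0,0,0],"jaw": 0.06}
    - {"offset": [0.0004,0,0],"angular": [0,0,0],"jaw": 0.06}
    - {"offset": [0.0004,0,-0.02],"angular": [0,0,0],"jaw": 0.06}

```text
time_s: 20.4
eef_pos: [558.8, -231.7, 67.9]
ee_rot: [-0.002, 0.618, 0.786, -0.0]
force: [0.6, 0.1, 0.2]
grip_width: 0.704
```

>>> move_arm:
  motion:
    - {"offset": [0,0,-0.05],"angular": [0,0,0],"jaw": 0.06}
    - {"offset": [0,0,-0.1],"angular": [0,0,0],"jaw": 0.06}
    - {"offset": [0.05,-0.02,-0.11],"angular": [0,0,0],"jaw": 0.06}
    - {"offset": [0.1,-0.04,-0.11],"angular": [0,0,0],"jaw": 0.06}
    - {"offset": [0.15,-0.06,-0.11],"angular": [0,0,0],"jaw": 0.06}

```text
time_s: 21.02
eef_pos: [464.6, -99.3, 179.0]
ee_rot: [0.0, 0.618, 0.786, 0.0]
force: [1.1, 0.0, 0.9]
grip_width: 0.702
```

Run:
```python
from h import *
s=st()
b=cap('side');a=cap('top')
v=np.hstack([cv2.resize(i[y:y+80,x:x+80],None,fx=5,fy=5,interpolation=2) for i,x,y in((a['img'],385,130),(b['img'],345,260))]);cv2.imwrite('pics/z1.png',v[...,::-1])
def cen(d,lo,hi,box):
    x0,y0,x1,y1=box;m=cv2.inRange(cv2.cvtColor(d['img'],cv2.COLOR_RGB2HSV)[y0:y1,x0:x1],np.array(lo),np.array(hi));y,x=np.nonzero(m);return np.array([x.mean()+x0,y.mean()+y0]) if len(x) else None
for n,h,lo,hi in(('grip',60,(160,120,80),(178,255,255)),('tag',47,(3,130,100),(20,255,255))):
  for d,bx in((b,(345,250,420,340)),(a,(385,140,460,210))):
    u=cen(d,lo,hi,bx)
    if u is not None: print(n,u.round(1),brd(onz(d,u,h)))
```

```text
21.02 [464.6 -99.3 179. ] [3.000e-04 6.179e-01 7.862e-01 1.000e-04] [1.1 0.  0.9] 0.702
grip [357.5 269. ] [ -1.7 127.3  43. ]
grip [402. 178.] [ 11.6 120.6  43. ]
tag [386.4 298.8] [11.2 44.5 30. ]
tag [434. 175.] [ 1.9 39.  30. ]
```

View pics/z1.png

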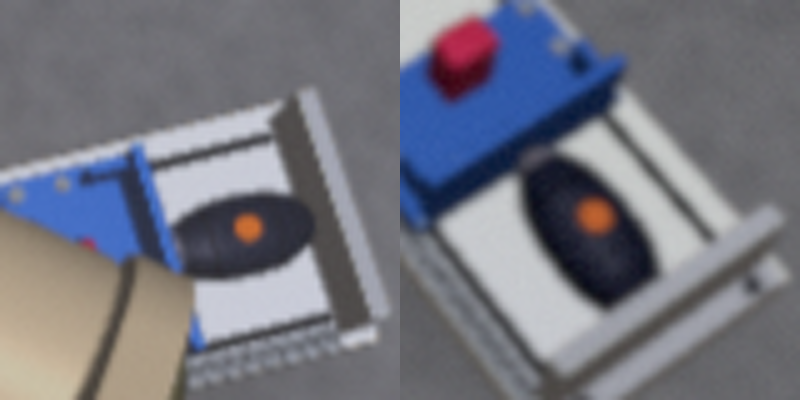

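```bash
python3 -c "
from rig import ctrl
print(ctrl.finish_job())"
```

```text
the job is handed in; nothing more can be done
None
```

The orange-tagged mussel is on the board against the head stop with its tag up, and the cursor is closed onto its other end. I handed the job in at about 21 s, and no verdict was reported.

**What I did:** I drew the cursor back to about 138 mm and laid the mussel along the scale against the stop. I then slid the cursor in by small steps until the force along the track rose from about 2 N (plain drag) to about 6.5 N and the arm stalled. After that I eased off, released and withdrew.

**Last checks:**
- **Mussel:** the tag reads about 39 mm from the stop and 2 mm off the centre line. By eye, the shell is within a few degrees of the track and lies between the stop and the cursor plate.
- **Cursor:** the arm stood at about 125.5 mm along the track at contact, which puts the cursor at about 79.5 mm. My camera calibration is only good to about 2 mm, so the force contact is the better evidence.
- **Other mussels:** I did not photograph the tray again after lifting the orange one. I saw no unexpected forces during the pick.

**Readings that disagreed:**
- **Grip position:** the last side view put the grip at 127.3 mm along the track, so the cursor would be at about 81 mm.
- **Discarded readings:** the top-view grip was half hidden by the arm. The side-view tag (11 mm across, 44.5 mm along) was probably thrown off by the orange pen in the search area.

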